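Seat the bowl chuck on the separator's drive spindle and latch it

ROBOT

A 7-joint arm with a two-finger parallel gripper is mounted at the origin on the work surface. World frame = base frame: x ahead of the robot, y to its left, z up, the work surface at z = 0. Lengths are in m, angles in rad, forces in N, time in s.
With the tool pointing down it reaches from about 0.35 to 0.9 m from the base axis. Payload 8.1 kg.
Tool frame: the origin (TCP) lies midway between the tips of the shut fingers; the grasp point (between the pads) lies 19 mm behind it (arm.pinch_z is the distance from the TCP to the grasp point, in m); z points along the fingers, y is the direction in which the jaws open and shut (so a half turn about z gives the same grasp; the last joint's range is limited). The gripper opens to 92 mm and grips with 3 to 60 N. Pads are 19 mm wide; open, the fingers measure 130 mm over their backs; the gripper's body (75 mm by 190 mm) begins 47 mm behind the grasp point.
Start: joints at [1.096, 0.434, 0.025, 1.573, -0.012, 1.134, -0.075], TCP at [0.227, -0.582, 0.227] pointing down, gripper open.
Joint ranges: [-2.62, 2.62], [-0.44, 2.09], [-1.27, 1.32], [0.08, 2.57], [-1.32, 4.46], [0.12, 2], [-2.74, 2.74]. Speed limits (rad/s): [2.22, 2.22, 3.01, 3.01, 3.14, 3.14, 3.14].

INTERFACE

Orientations are given as a rotation vector (axis times angle).
In Python, from cell import arm, eyes gives the robot as it stands.
- The arm moves only by the tool apply_moves, never from a script. Its argument "targets" is one flat list of numbers, 5 for each row, row after row: the closure, from 0 (fully open) to 1 (shut), then the shift along the tool's x, y, z each as a share of 40 cm, from -1 to 1, then the turn about the tool's z as a share of pi/2 rad, from -1 to 1. A call has 1 to 20 rows; each row shifts and turns the commanded pose from where the row before left it, along the tool's axes as they then stand; what a row does not reach is not made up. A row lasts 1/8 s, in which the tool goes at most 62.5 mm and 10.7 degrees, less where a joint would pass 70% of its speed; a pose out of reach is approached as far as the arm can. A call with a number of a shift or a turn outside -1 to 1 is refused whole. A call with a gripper value outside its range is refused whole. The fingers move at their own pace and stop on an object; "grip_force" is the grip in N (left out, the last holds). Time passes only in rows, so rows that do not move let the fingers close. It gives the time, the measured TCP pose, the force and the opening at its end, in the units of the state.
- arm.observe(): the state, without advancing time (a new reading comes with each control period).
- eyes.get_image(name): name is "scene" or "top" or "wrist"; returns the picture (480x640x3 uint8, red, green, blue); there is no depth.
- eyes.camera_params(name): a dict with "camera_matrix" (3x3 intrinsics, pixels), "xyz" and "attitude" of the camera in the world; the wrist camera has in their place "hand_eye" (4x4, takes a point from camera to tool coordinates, whose origin is the TCP and whose axes are the flange's). Camera axes: x right, y down, z forward; pixel columns grow to the right and rows downward; lengths in m; the calibration is good to about 2 mm. A picture is of the moment at which its call begins: read the wrist's pose just before it. camera_params takes no time and is no camera call.
- arm.sign_off(): hands the job in, once; it reports no verdict.
The state is a dict: "clock": time; "joints": joint angles; "dq": joint speeds; "joint_efforts": joint torques, N m; "position": TCP position; "ee_rot": TCP orientation; "force": force on the tool from outside, world axes, zero at the start; "ft_torque": the same for the moment, N m; "width": opening from 0.0 (shut) to 1.0 (fully open).
Only numpy, scipy, OpenCV 4.12 (cv2) and the standard library are available. Lean on these libraries where they do the work, as an engineer would, in place of code of your own. Each camera call takes 0.05 s, during which the arm holds its last target.

TASK

The bowl chuck of the cell separator was put in its spindle crosswise and is riding on top of the two red drive dogs. Turn it until its slot drops over the dogs, press it down fully home so that its flange lies flat on the spindle face, then swing the black latch arm over its hub all the way to the stop and let go. Leave the bottle, the jar, the cup and the tape roll where they stand.

Things in the scene. Friction and masses are not known exactly. Their poses are not given: they have to be found in the camera images.
- spindle: Fixed upright steel spindle nose, 88 mm across, on the white deck of the cell separator (300 x 360 mm, deck top 85 mm above the bench). Origin: centre of its flat top face, 137 mm above the bench; z up, x along its two red dogs. It is braked and does not turn. A tapered bore, 34 mm wide at the mouth, goes down from the face. Its yaw varies.
- dog (a point): Top centre of one of the spindle's two red drive dogs; the other is its mirror image across the axis. Each stands on the face on the spindle's x axis, 22 to 43 mm out, 16 mm wide, 9 mm high, with rounded top edges; the outer 10 mm shows beside the chuck's flange.
- ejector (a joint): Brass ejector inside the bore, under the shank's tip, m pushed down. At 0 it holds the chuck 5 mm short of home. Friction-held, no spring: it carries the chuck's weight, yields to a downward push of about 7 N and stays where it is pushed; at 0.005 the chuck is home.
- chuck: Loose bowl chuck, about 0.35 kg, its tapered shank (44 mm long, 32 to 28 mm thick) hanging in the spindle's bore. Origin: on its axis at the underside of its flange (66 mm across); z up, x along its drive slot. Height of its origin over the spindle's: 9 mm, riding on the dogs; 5 mm, slot fallen over the dogs, resting on the ejector; 0, home, flange flat on the face.
- slot (a point): Middle of the drive slot across the underside of the chuck's flange, 22 mm wide, 10 mm deep, along the chuck's x. It fits either way round (half a turn is the same), drops when within about 6 degrees of the dogs, and the dogs then stop the chuck from turning farther.
- wing (a point): Middle of the chuck's blue wing on its +x side, 46 mm from the axis; a like wing lies on the -x side. The wings are in line with the slot: bars 12 mm wide, from the hub out to 60 mm from the axis, 13 to 27 mm above the chuck's origin, to push or grip.
- chuck_top (a point): Centre of the flat top of the chuck's black round hub (30 mm across), 44 mm above the chuck's origin.
- latch (a joint): Angle of the black latch arm about its upright pivot, rad. 0: parked; grows clockwise seen from above; 1.571: at its stop, the arm's end over the chuck's hub (closed). Stays where it is left; about 1 N at the knob moves it. Arm 22 mm wide, 12 mm thick, underside 46.5 mm above the spindle face: it clears a chuck that is home by 2.5 mm and runs against the hub of one that is not.
- latch_pivot (a point): On the latch arm's upright pivot axis, at the height of the arm's underside; 95 mm from the spindle's axis.
- latch_knob (a point): Middle of the yellow upright knob at the end of the latch arm: 16 mm thick, 30 mm tall, standing on the arm's top (15 mm below this point); 95 mm from the pivot. With the latch closed it stands over the spindle's axis.
- saline: Bystander: clear bottle with a blue cap, 66 mm wide, 170 mm tall, standing on the bench; origin at the centre of its underside.
- jar: Bystander: amber jar with a white cap, 72 mm wide, 85 mm tall, on the bench; origin at the centre of its underside.
- cup: Bystander: white cup, 64 mm wide, 70 mm tall, on the bench; origin at the centre of its underside.
- tape: Bystander: roll of white tape lying flat, 84 mm wide, 24 mm tall, on the bench; origin at the centre of its underside.

How it is judged:
On the way:
1. the chuck is fully home on the spindle, its slot over the dogs (z of chuck in the frame of spindle between -0.003 and 0.0016 m and horizontal distance between chuck and spindle below 0.004 m and angle between the x axis of chuck and the x axis of spindle, either way round below 0.12 rad and angle between the z axis of chuck and the z axis of spindle, either way round below 0.05 rad and angle between chuck's own z axis and vertical below 0.05 rad), for 0.2 s.
At the end, for the whole second after the job is handed in: The chuck is home at rest: its flange within 1.6 mm of the spindle face, on the spindle's axis within 4 mm, upright within 0.05 rad, its slot in line with the dogs within 0.12 rad; and the latch arm stands over it at its stop (latch above 1.49 rad) (all of step 1 and value of joint latch above 1.49 rad and linear speed of chuck below 0.02 m/s); the robot touches nothing.
It fails at once if the saline is disturbed (moved more than 30 mm) (distance of saline from where it was at the start of the episode above 0.03 m).
It fails at once if the jar is disturbed (moved more than 30 mm) (distance of jar from where it was at the start of the episode above 0.03 m).
It fails at once if the cup is disturbed (moved more than 30 mm) (distance of cup from where it was at the start of the episode above 0.03 m).
It fails at once if the tape is disturbed (moved more than 30 mm) (distance of tape from where it was at the start of the episode above 0.03 m).
It also fails if it takes over 58 s, if anything falls off the work surface, if the arm or the gripper's body presses on something with over 40 N, if the wrist force passes 120 N, or if a joint passes its speed limit or range.

## Working session

There is one attempt and no reset: what is moved stays moved. The work goes in short steps, Python scripts to look and compute and a tool call to move; the robot and the scene stay as the last step left them, time stands still between calls to the robot, and variables do not carry over. Pictures are saved under pics/ and viewed, and the job is handed in when it is done.

Besides the shell and the picture viewer there is one more tool, called in YAML: its name, and indented under it one key for each argument. apply_moves: Moves the arm, as the interface text tells. Its arguments: {"type":"object","properties":{"targets":{"type":"array"},"grip_force":{"type":"number"}},"required":["targets"]}

```bash
mkdir -p pics; ls; python3 - <<'E'
from cell import arm, eyes
import cv2
s=arm.observe();print(s)
for n in ("scene","top","wrist"):
    print(n,eyes.camera_params(n))
    cv2.imwrite(f"pics/{n}0.png",eyes.get_image(n)[:,:,::-1])
E
```

```text
pics
{'clock': 0.0, 'joints': array([ 1.09640846,  0.43524168,  0.02497658,  1.57411537, -0.01158274,
        1.13398025, -0.07513978]), 'dq': array([-0.00063824,  0.00013581,  0.00080752, -0.00159604,  0.00066467,
        0.00043943, -0.00079146]), 'joint_efforts': array([-9.51898869e-05, -6.67852736e+01,  9.84710902e-01, -3.14453602e+01,
       -6.05778024e-02,  4.29258286e-02,  2.02144670e-04]), 'position': array([ 0.22680203, -0.58184218,  0.22592633]), 'ee_rot': array([-3.08599030e+00, -5.80198567e-01,  7.12704230e-04]), 'force': array([-0.61499661, -0.03664579,  0.21147755]), 'ft_torque': array([-0.01387737,  0.01112381, -0.00706682]), 'width': 0.9993096834349647}
scene {'camera_matrix': array([[478.10070277,   0.        , 325.99072779],
       [  0.        , 478.10070277, 240.82280132],
       [  0.        ,   0.        ,   1.        ]]), 'xyz': array([ 0.88999233, -0.60413036,  0.88990057]), 'attitude': array([-2.32671541, -0.55581316,  0.23669976])}
top {'camera_matrix': array([[442.98588994,   0.        , 320.57278298],
       [  0.        , 442.98588994, 245.01867599],
       [  0.        ,   0.        ,   1.        ]]), 'xyz': array([0.34266622, 0.02028596, 1.20115502]), 'attitude': array([-2.14667246,  2.08073517, -0.2196768 ])}
wrist {'camera_matrix': array([[395.12421645,   0.        , 319.98627871],
       [  0.        , 395.12421645, 232.95143157],
       [  0.        ,   0.        ,   1.        ]]), 'hand_eye': array([[ 2.72803232e-04, -9.69071807e-01, -2.46778763e-01,
         6.66961475e-02],
       [ 9.99999713e-01,  8.98288526e-05,  7.52708794e-04,
        -8.84093438e-05],
       [-7.07261019e-04, -2.46778898e-01,  9.69071553e-01,
        -1.57796399e-01],
       [ 0.00000000e+00,  0.00000000e+00,  0.00000000e+00,
         1.00000000e+00]])}
```

View pics/scene0.png

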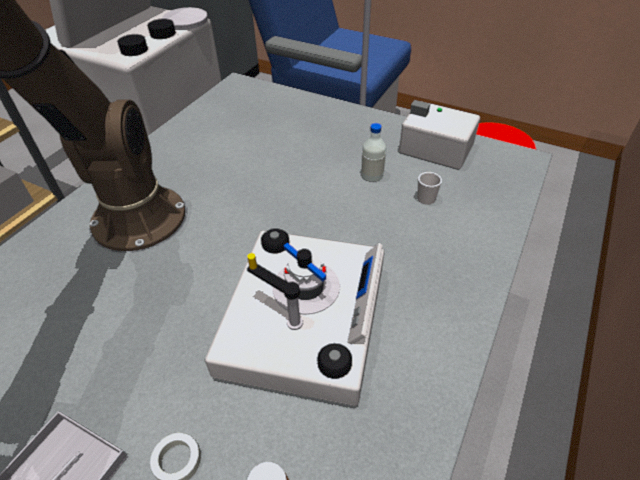

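View pics/top0.png

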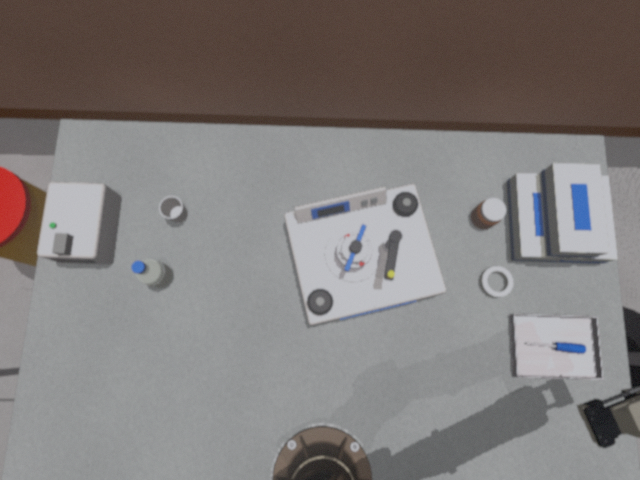

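```bash
python3 - <<'E'
import cv2
a=cv2.imread("pics/top0.png")[180:330,280:450];cv2.imwrite("pics/topc.png",cv2.resize(a,None,fx=4.5,fy=4,interpolation=cv2.INTER_CUBIC)[:, :])
a=cv2.imread("pics/top0.png")[215:295,320:420];cv2.imwrite("pics/topc.png",cv2.resize(a,None,fx=7,fy=7,interpolation=cv2.INTER_CUBIC))
a=cv2.imread("pics/scene0.png")[215:345,230:360];cv2.imwrite("pics/scc.png",cv2.resize(a,None,fx=4.5,fy=4.5,interpolation=cv2.INTER_CUBIC))
E
```

```text
(no output)
```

View pics/topc.png

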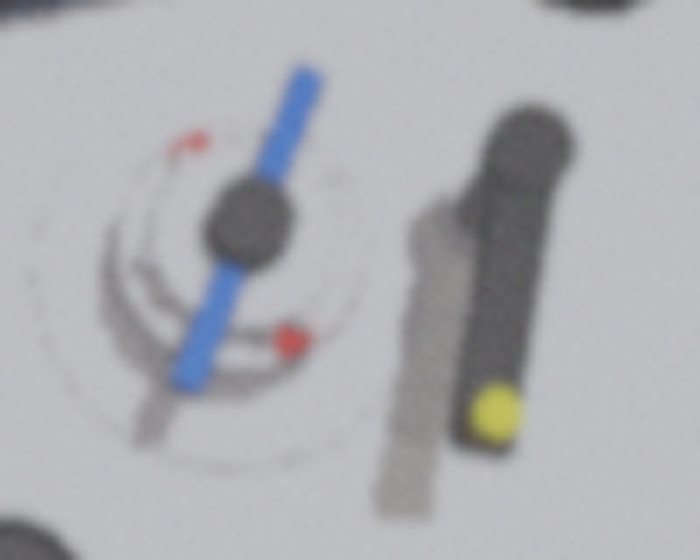

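View pics/scc.png

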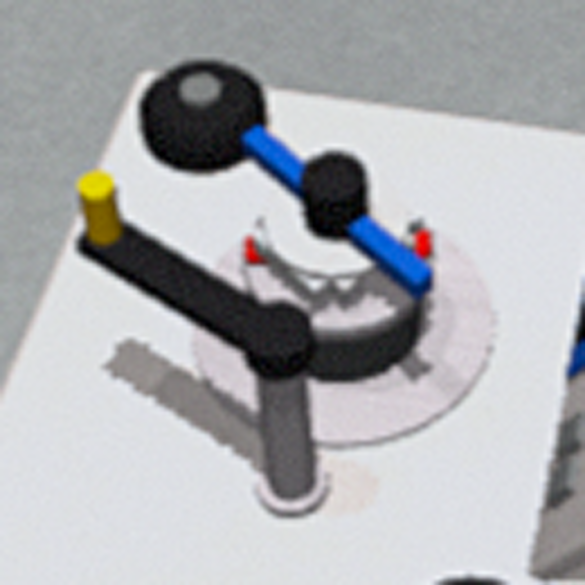

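```bash
cat > h.py <<'E'
import numpy as np, cv2
from scipy.spatial.transform import Rotation as R
from cell import arm, eyes
def ray(name,uv,z,s=None):
    p=eyes.camera_params(name);K=p["camera_matrix"]
    if name=="wrist":
        T=np.eye(4);T[:3,:3]=R.from_rotvec(s["ee_rot"]).as_matrix();T[:3,3]=s["position"]
        M=T@p["hand_eye"];Rc,c=M[:3,:3],M[:3,3]
    else: Rc=R.from_rotvec(p["attitude"]).as_matrix();c=p["xyz"]
    d=Rc@np.linalg.inv(K)@np.array([*uv,1.]);return c+d*(z-c[2])/d[2]
def st():
    s=arm.observe();m=R.from_rotvec(s["ee_rot"]).as_matrix()
    print("t",round(s["clock"],3),"p",s["position"].round(4),"x",m[:,0].round(3),"y",m[:,1].round(3),"z",m[:,2].round(3),"f",s["force"].round(2),"tq",s["ft_torque"].round(2),"w",round(float(s["width"]),3));return s
E
python3 - <<'E'
from h import *
st()
t=lambda u,v,z:ray("top",(320+u/7,215+v/7),z)
sc=lambda u,v,z:ray("scene",(230+u/4.5,215+v/4.5),z)
print("hub",t(250,222,.19),sc(335,172,.19))
a,b=t(310,70,.173),t(190,388,.173);print("wings",a,b,(a+b)/2,np.linalg.norm(a-b),np.degrees(np.arctan2(*(a-b)[1::-1])))
a,b=t(197,142,.146),t(293,342,.146);print("dogs",a,b,(a+b)/2,np.linalg.norm(a-b),np.degrees(np.arctan2(*(a-b)[1::-1])))
a,b=sc(423,243,.143),sc(252,250,.143);print("dogs sc",a,b,(a+b)/2,np.linalg.norm(a-b),np.degrees(np.arctan2(*(a-b)[1::-1])))
a,b=sc(420,280,.173),sc(252,135,.173);print("wings sc",a,b,(a+b)/2,np.linalg.norm(a-b),np.degrees(np.arctan2(*(a-b)[1::-1])))
p,k=t(532,145,.198),t(497,413,.2255);print("piv,knob",p,k,np.linalg.norm((p-k)[:2]))
p,k=sc(280,330,.198),sc(96,183,.2255);print("piv,knob sc",p,k,np.linalg.norm((p-k)[:2]))
E
```

```text
t 0.15 p [ 0.2269 -0.582   0.2261] x [ 0.932  0.363 -0.   ] y [ 0.363 -0.932 -0.001] z [-0.001  0.001 -1.   ] f [ 0.46 -0.15  0.03] tq [-0.   -0.04 -0.04] w 1.001
hub [ 0.55191628 -0.06013719  0.19      ] [ 0.55630067 -0.06156529  0.19      ]
wings [ 0.60915625 -0.08124169  0.173     ] [ 0.49807291 -0.04222717  0.173     ] [ 0.55361458 -0.06173443  0.173     ] 0.11773546846182878 -19.35221504807577
dogs [ 0.58895641 -0.04471239  0.146     ] [ 0.51927289 -0.07906955  0.146     ] [ 0.55411465 -0.06189097  0.146     ] 0.07769303226486142 26.245404194468122
dogs sc [ 0.59074733 -0.0453823   0.143     ] [ 0.52327827 -0.08382669  0.143     ] [ 0.5570128  -0.06460449  0.143     ] 0.07765336959874594 29.67482210863328
wings sc [ 0.61114943 -0.08689829  0.173     ] [ 0.50316216 -0.04537021  0.173     ] [ 0.5571558  -0.06613425  0.173     ] 0.11569715874703372 -21.034974792562164
piv,knob [ 0.57933715 -0.15278946  0.198     ] [ 0.48519149 -0.13658158  0.2255    ] 0.09553063086359585
piv,knob sc [ 0.5820122  -0.15372596  0.198     ] [ 0.48729599 -0.13896008  0.2255    ] 0.09586026449614587
```

apply_moves:
  targets: [0,0,0,-0.06,0.115,0,0,0,-0.06,0.115,0,0,0,-0.06,0.115,0,0,0,-0.06,0.115,0,0.027,-0.125,0,0,0,0.027,-0.125,0,0,0,0.027,-0.125,0,0,0,0.027,-0.125,0,0,0,0.027,-0.125,0,0,0,0.027,-0.125,0,0,0,0.027,-0.125,0,0,0,0.027,-0.125,0,0,0,0.027,-0.125,0,0,0,0.027,-0.125,0,0,0,0.027,-0.125,0,0,0,0.027,-0.125,0,0,0.4,0,0,0,0,0.4,0,0,0,0,0.4,0,0,0,0]

```text
clock: 2.52
position: [0.5544, -0.0649, 0.3227]
ee_rot: [3.092, -0.552, -0.0]
force: [-0.6, -0.2, -0.9]
width: 0.721
```

```bash
python3 - <<'E'
from h import *
s=st();cv2.imwrite("pics/w1.png",eyes.get_image("wrist")[:,:,::-1])
E
```

```text
t 2.525 p [ 0.5544 -0.0649  0.3227] x [ 0.938 -0.346 -0.   ] y [-0.346 -0.938  0.001] z [-0.    -0.001 -1.   ] f [-0.62 -0.18 -0.91] tq [0.08 0.03 0.  ] w 0.721
```

View pics/w1.png

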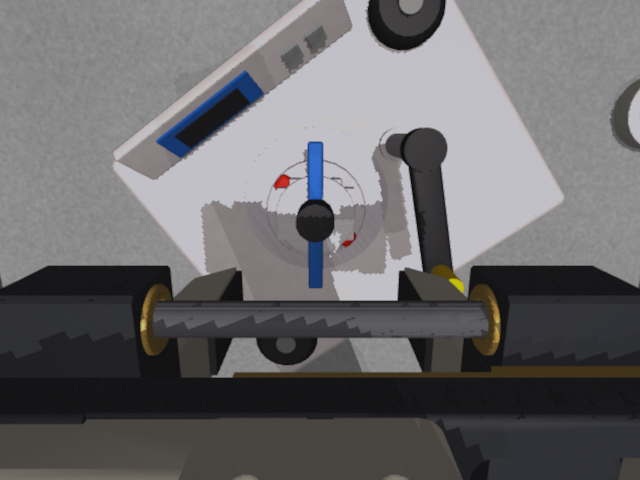

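```bash
python3 - <<'E'
from h import *
a=cv2.imread("pics/w1.png")[120:310,220:480];cv2.imwrite("pics/w1c.png",cv2.resize(a,None,fx=3,fy=3,interpolation=cv2.INTER_CUBIC))
s=arm.observe()
w=lambda u,v,z:ray("wrist",(u,v),z,s)
print("hub",w(315,220,.19))
ang=lambda a,b:np.degrees(np.arctan2(*(a-b)[1::-1]))
a,b=w(315.5,143,.173),w(315.5,287,.173);print("wings",a,b,(a+b)/2,np.linalg.norm(a-b),ang(a,b))
a,b=w(282,182,.146),w(348,240,.146);print("dogs",a,b,(a+b)/2,np.linalg.norm(a-b),ang(a,b))
print("piv",w(424,148,.198),"knob",w(450,287,.2255))
E
```

```text
hub [ 0.55837372 -0.06199056  0.19      ]
wings [ 0.61088804 -0.08170316  0.173     ] [ 0.50131865 -0.04101399  0.173     ] [ 0.55610334 -0.06135858  0.173     ] 0.11688053271178812 -20.37274572286394
dogs [ 0.58997361 -0.04340416  0.146     ] [ 0.52264233 -0.07906062  0.146     ] [ 0.55630797 -0.06123239  0.146     ] 0.07618978810126514 27.904238676780558
piv [ 0.58195485 -0.15223037  0.198     ] knob [ 0.48897509 -0.13605174  0.2255    ]
```

View pics/w1c.png

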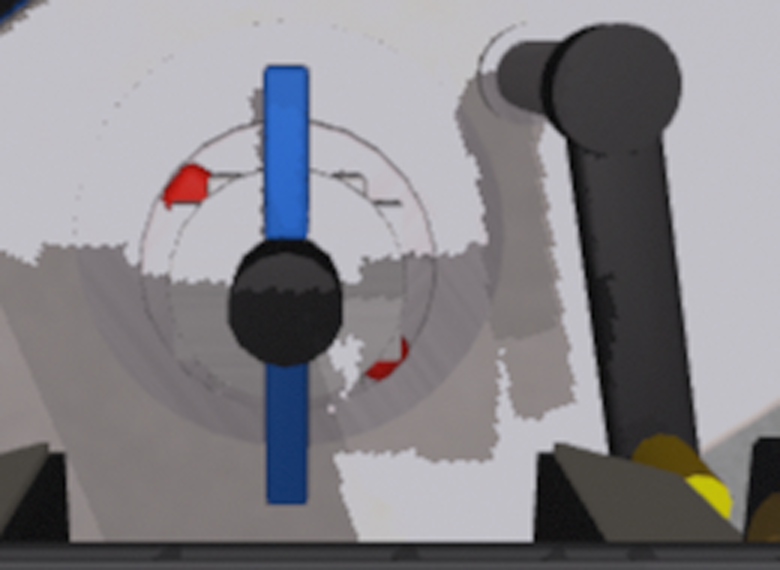

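apply_moves:
  targets: [0.4,0,-0.008,0.1,0,0.4,0,0,0.1,0,0.4,0,0,0.1,0,0.4,0,0,0.094,0,0.4,0,0,0,0]
  grip_force: 20

```text
clock: 3.2
position: [0.5553, -0.0615, 0.1638]
ee_rot: [3.092, -0.551, -0.003]
force: [-0.2, -0.8, 0.3]
width: 0.599
```

```bash
python3 - <<'E'
from h import *
s=st();cv2.imwrite("pics/w2.png",eyes.get_image("wrist")[:,:,::-1])
E
```

```text
t 3.2 p [ 0.5553 -0.0615  0.1638] x [ 0.939 -0.345 -0.002] y [-0.345 -0.939  0.001] z [-0.002 -0.    -1.   ] f [-0.19 -0.77  0.32] tq [0.05 0.01 0.  ] w 0.599
```

View pics/w2.png

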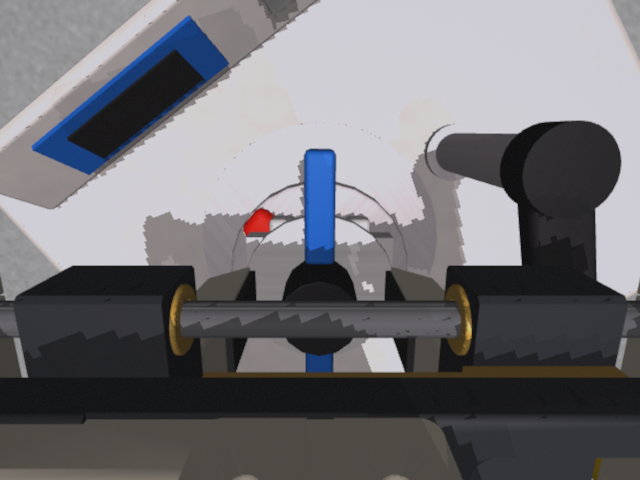

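apply_moves:
  targets: [1,0,0,0,0,1,0,0,0,0,1,0,0,0,0,1,0,0,0,0,1,0,0,0,0,1,0,0,0,0]
  grip_force: 20

```text
clock: 4.0
position: [0.5562, -0.0606, 0.1654]
ee_rot: [3.093, -0.548, 0.001]
force: [-1.8, -2.4, 5.4]
width: 0.322
```

apply_moves:
  targets: [1,0,0,0,-0.066,1,0,0,0,-0.066,1,0,0,0,-0.066,1,0,0,0,-0.066,1,0,0,0,-0.066,1,0,0,0,-0.066,1,0,0,0,-0.066,1,0,0,0,-0.066,1,0,0,0,0]

```text
clock: 5.12
position: [0.5556, -0.0602, 0.1645]
ee_rot: [-3.051, -0.744, 0.002]
force: [-0.2, 0.6, -3.2]
width: 0.32
```

```bash
python3 - <<'E'
from h import *
s=st();cv2.imwrite("pics/w3.png",eyes.get_image("wrist")[:,:,::-1])
a=eyes.get_image("scene")[215:345,230:360,::-1];cv2.imwrite("pics/s3.png",cv2.resize(a,None,fx=4.5,fy=4.5,interpolation=cv2.INTER_CUBIC))
E
```

```text
t 5.125 p [ 0.5556 -0.0602  0.1645] x [ 0.888  0.46  -0.001] y [ 0.46  -0.888 -0.001] z [-0.001  0.001 -1.   ] f [-0.24  0.65 -3.21] tq [-0.   -0.05  0.05] w 0.32
```

View pics/w3.png

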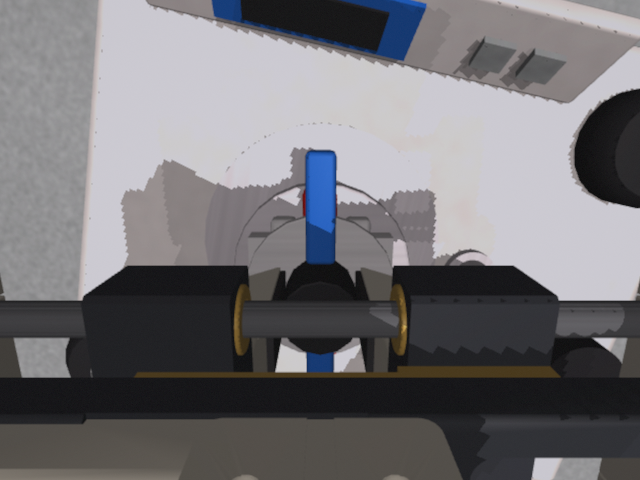

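View pics/s3.png

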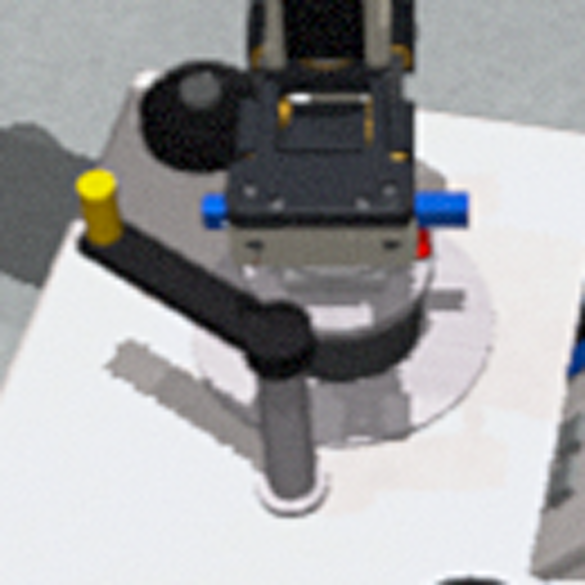

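apply_moves:
  targets: [1,0,0,0.005,0,1,0,0,0.005,0,1,0,0,0,0]

```text
clock: 5.6
position: [0.556, -0.0603, 0.1611]
ee_rot: [3.052, 0.744, -0.0]
force: [-0.3, 0.7, -3.0]
width: 0.318
```

```bash
python3 - <<'E'
from h import *
s=st()
E
```

```text
t 5.6 p [ 0.556  -0.0603  0.1611] x [ 0.888  0.46  -0.   ] y [ 0.46  -0.888  0.   ] z [-0. -0. -1.] f [-0.27  0.7  -2.98] tq [0.02 0.05 0.04] w 0.318
```

apply_moves:
  targets: [1,0,0,0.005,0,1,0,0,0.005,0,1,0,0,0.005,0,1,0,0,0,0]
  grip_force: 40

```text
clock: 6.1
position: [0.5564, -0.0603, 0.1564]
ee_rot: [3.052, 0.744, 0.002]
force: [-5.6, -0.1, 15.7]
width: 0.316
```

apply_moves:
  targets: [1,0,0,0.005,0,1,0,0,0,0,1,0,0,0,0]

```text
clock: 6.48
position: [0.5565, -0.0603, 0.1562]
ee_rot: [3.051, 0.744, 0.003]
force: [-12.6, 0.6, 33.7]
width: 0.318
```

```bash
python3 - <<'E'
from h import *
s=st()
a=eyes.get_image("scene")[215:345,230:360,::-1];cv2.imwrite("pics/s4.png",cv2.resize(a,None,fx=4.5,fy=4.5,interpolation=cv2.INTER_CUBIC))
E
```

```text
t 6.475 p [ 0.5565 -0.0603  0.1562] x [0.888 0.46  0.002] y [ 0.46  -0.888  0.002] z [ 0.002 -0.001 -1.   ] f [-12.62   0.59  33.73] tq [ 0.19  2.78 -0.12] w 0.318
```

View pics/s4.png

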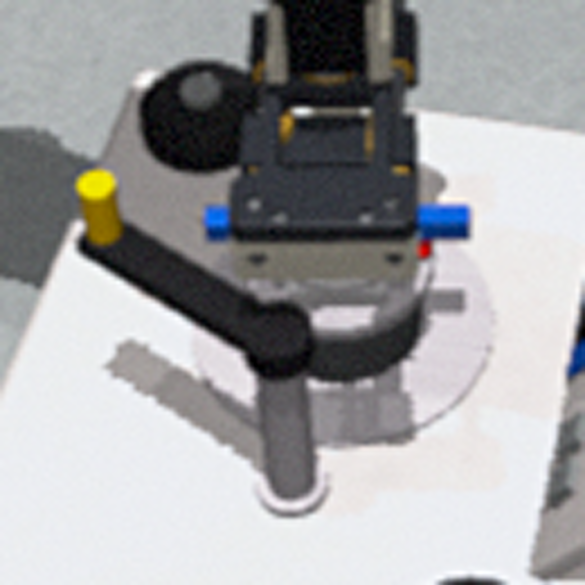

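apply_moves:
  targets: [1,0,0,-0.008,0,0.45,0,0,0,0,0.45,0,0,0,0,0.45,0,0,0,0,0.45,0,0,0,0,0.45,0,0,-0.09,0,0.45,0,0,-0.09,0,0.45,0,0,-0.09,0,0.45,0,0,-0.09,0,0.45,0,0,0,0]

```text
clock: 7.78
position: [0.5576, -0.0602, 0.3032]
ee_rot: [3.051, 0.744, 0.008]
force: [0.8, 0.8, 0.2]
width: 0.548
```

```bash
python3 - <<'E'
from h import *
s=st();cv2.imwrite("pics/w5.png",eyes.get_image("wrist")[:,:,::-1])
a=eyes.get_image("scene")[215:345,230:360,::-1];cv2.imwrite("pics/s5.png",cv2.resize(a,None,fx=4.5,fy=4.5,interpolation=cv2.INTER_CUBIC))
E
```

```text
t 7.775 p [ 0.5576 -0.0602  0.3032] x [0.888 0.46  0.005] y [ 0.46  -0.888  0.003] z [ 0.005 -0.    -1.   ] f [0.76 0.77 0.21] tq [ 0.03 -0.   -0.03] w 0.548
```

View pics/w5.png

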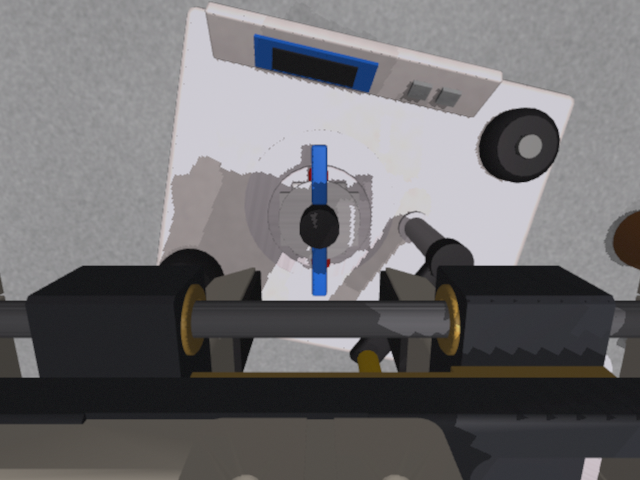

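View pics/s5.png

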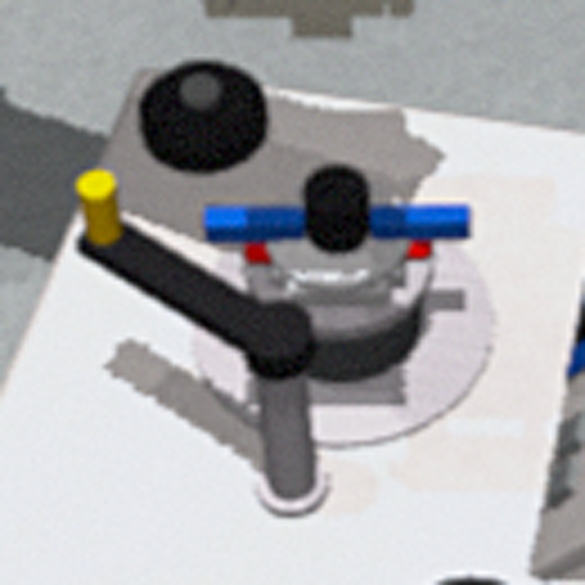

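apply_moves:
  targets: [1,-0.002,0.001,0,0,1,0,0,0.05,0,1,0,0,0.08,0,1,0,0,0.08,0,1,0,0,0.08,0,1,0,0,0.005,0,1,0,0,0.005,0,1,0,0,0.005,0,1,0,0,0,0]

```text
clock: 9.0
position: [0.5557, -0.0613, 0.1811]
ee_rot: [3.051, 0.744, 0.002]
force: [-12.3, -0.8, 34.9]
width: 0.001
```

apply_moves:
  targets: [1,0,0,-0.11,0,1,0,0,-0.11,0,0.5,-0.08,0.03,0,0,0.5,-0.08,0.03,0,0,0.5,-0.08,0.03,0,0,0.5,0,0,0,0,0.5,0,0,0,0]
  grip_force: 10

```text
clock: 9.88
position: [0.487, -0.1368, 0.2659]
ee_rot: [-3.051, -0.745, 0.001]
force: [-0.1, 0.8, 0.6]
width: 0.478
```

```bash
python3 - <<'E'
from h import *
s=st()
cv2.imwrite("pics/s6.png",cv2.resize(eyes.get_image("scene")[160:360,200:400,::-1],None,fx=3,fy=3,interpolation=cv2.INTER_CUBIC))
cv2.imwrite("pics/w6.png",eyes.get_image("wrist")[:,:,::-1])
E
```

```text
t 9.875 p [ 0.487  -0.1368  0.2659] x [ 0.888  0.461 -0.   ] y [ 0.461 -0.888 -0.001] z [-0.     0.001 -1.   ] f [-0.11  0.78  0.59] tq [ 0.04 -0.03 -0.01] w 0.478
```

View pics/s6.png

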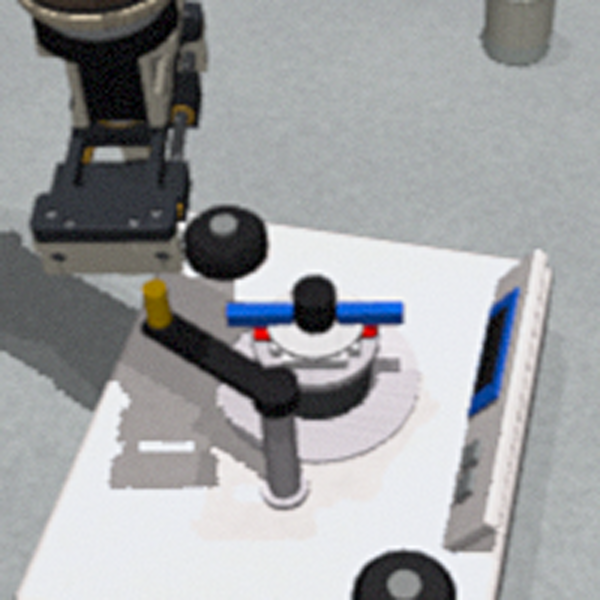

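View pics/w6.png

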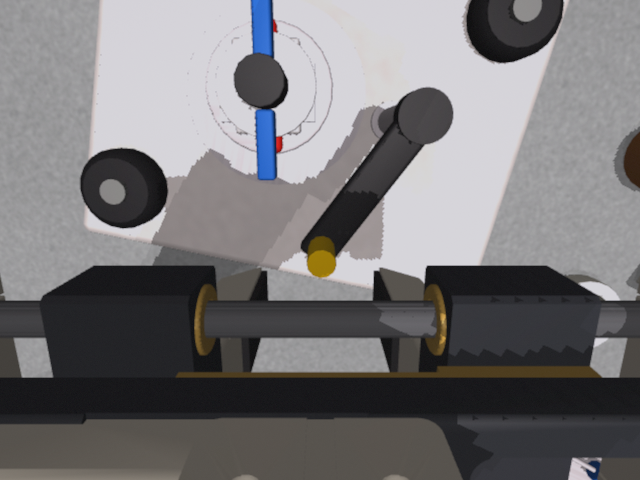

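```bash
python3 - <<'E'
from h import *
s=arm.observe()
for n,u,z in(("knob",(321,265),.2255),("piv",(425,115),.198),("hub",(259,78),.181)):print(n,ray("wrist",u,z,s))
E
```

```text
knob [ 0.48653027 -0.13744358  0.2255    ]
piv [ 0.58134072 -0.15234712  0.198     ]
hub [ 0.55725774 -0.06034829  0.181     ]
```

apply_moves:
  targets: [0.5,0,0,0.084,0,0.5,0,0,0.082,0,0.5,0,0,0,0,1,0,0,0,0,1,0,0,0,0,1,0,0,0,0,1,0,0,0,0,1,0,0,0,0,1,0,0,0,0]
  grip_force: 8

```text
clock: 11.1
position: [0.4872, -0.1373, 0.2005]
ee_rot: [3.052, 0.744, 0.001]
force: [-1.1, 0.1, 5.1]
width: 0.171
```

```bash
python3 - <<'E'
from h import *
s=st()
piv=np.array([.5812,-.1525]);ax=np.array([.5563,-.0612]);p=s["position"][:2]
m=R.from_rotvec(s["ee_rot"]).as_matrix()[:2,:2]
a0=np.arctan2(*(p-piv)[::-1]);a1=np.arctan2(*(ax-piv)[::-1]);r=.095
print(np.degrees([a0,a1]),np.linalg.norm(p-piv),np.linalg.norm(ax-piv))
prev=p
for a in np.linspace(a0,a1,13)[1:].tolist()+[a1-.06]:
    q=piv+r*np.array([np.cos(a),np.sin(a)]);print(np.degrees(a).round(1),q.round(4),(m.T@(q-prev)/.4).round(4));prev=q
E
```

```text
t 11.1 p [ 0.4872 -0.1373  0.2005] x [0.888 0.46  0.001] y [ 0.46  -0.888  0.001] z [ 0.001 -0.    -1.   ] f [-1.11  0.05  5.06] tq [0.01 0.24 0.01] w 0.171
[170.84354733 105.2551187 ] 0.09520708175499121 0.09463456028322846
165.4 [ 0.4893 -0.1285] [ 0.0148 -0.0172]
159.9 [ 0.492  -0.1199] [ 0.0159 -0.0161]
154.4 [ 0.4955 -0.1115] [ 0.0174 -0.0145]
149.0 [ 0.4998 -0.1035] [ 0.0187 -0.0128]
143.5 [ 0.5048 -0.096 ] [ 0.0198 -0.0109]
138.0 [ 0.5105 -0.089 ] [ 0.0208 -0.009 ]
132.6 [ 0.5169 -0.0826] [ 0.0216 -0.007 ]
127.1 [ 0.5239 -0.0767] [ 0.0221 -0.0049]
121.7 [ 0.5313 -0.0716] [ 0.0225 -0.0027]
116.2 [ 0.5393 -0.0673] [ 0.0226 -0.0006]
110.7 [ 0.5476 -0.0636] [0.0226 0.0016]
105.3 [ 0.5562 -0.0608] [0.0223 0.0037]
101.8 [ 0.5617 -0.0595] [0.0138 0.0034]
```

apply_moves:
  targets: [1,0,0,-0.004,0,1,0.015,-0.017,0,0,1,0.016,-0.016,0,0,1,0.0175,-0.0145,0,0,1,0.0185,-0.013,0,0,1,0.02,-0.011,0,0,1,0.021,-0.009,0,0,1,0.0215,-0.007,0,0,1,0.022,-0.005,0,0]

```text
clock: 12.22
position: [0.5242, -0.0762, 0.2016]
ee_rot: [3.052, 0.744, 0.0]
force: [-0.2, -3.5, -2.0]
width: 0.168
```

apply_moves:
  targets: [1,0.0225,-0.003,0,0,1,0.0225,-0.0005,0,0,1,0.0225,0.0015,0,0,1,0.022,0.0035,0,0,1,0,0,0,0]

```text
clock: 12.85
position: [0.5567, -0.0599, 0.2016]
ee_rot: [-3.051, -0.745, -0.002]
force: [1.1, 0.2, -0.5]
width: 0.172
```

```bash
python3 - <<'E'
from h import *
st()
E
```

```text
t 12.85 p [ 0.5567 -0.0599  0.2016] x [0.887 0.461 0.001] y [ 0.461 -0.887 -0.   ] z [ 0.001  0.001 -1.   ] f [ 1.11  0.21 -0.52] tq [-0.01 -0.16 -0.07] w 0.172
```

apply_moves:
  targets: [1,0.008,0.0015,0,0,1,0.008,0.0015,0,0,1,0,0,0,0]

```text
clock: 13.22
position: [0.5598, -0.0588, 0.2012]
ee_rot: [-3.051, -0.744, 0.007]
force: [-8.2, -0.4, 4.3]
width: 0.167
```

apply_moves:
  targets: [1,0.01,0.002,0,0,1,0,0,0,0]

```text
clock: 13.48
position: [0.5628, -0.0573, 0.2006]
ee_rot: [-3.05, -0.745, 0.01]
force: [-10.6, 0.4, 3.0]
width: 0.174
```

apply_moves:
  targets: [0.5,0,0,0,0,0.5,0,0,0,0,0.5,0,0,0,0,0.5,0,0,0,0,0.5,0,0,-0.08,0,0.5,0,0,-0.08,0,0.5,0,0,-0.08,0,0.5,-0.1,0,-0.05,0,0.5,-0.1,0,0,0,0.5,0,0,0,0]

```text
clock: 14.72
position: [0.4931, -0.0962, 0.3182]
ee_rot: [3.052, 0.739, 0.0]
force: [0.2, 0.5, 0.1]
width: 0.497
```

```bash
python3 - <<'E'
from h import *
s=st()
cv2.imwrite("pics/s7.png",cv2.resize(eyes.get_image("scene")[215:345,230:360,::-1],None,fx=4.5,fy=4.5,interpolation=cv2.INTER_CUBIC))
cv2.imwrite("pics/w7.png",eyes.get_image("wrist")[:,:,::-1])
E
```

```text
t 14.725 p [ 0.4931 -0.0962  0.3182] x [ 0.889  0.458 -0.   ] y [ 0.458 -0.889  0.002] z [ 0.    -0.002 -1.   ] f [0.2  0.5  0.08] tq [-0.   -0.05 -0.03] w 0.497
```

View pics/s7.png

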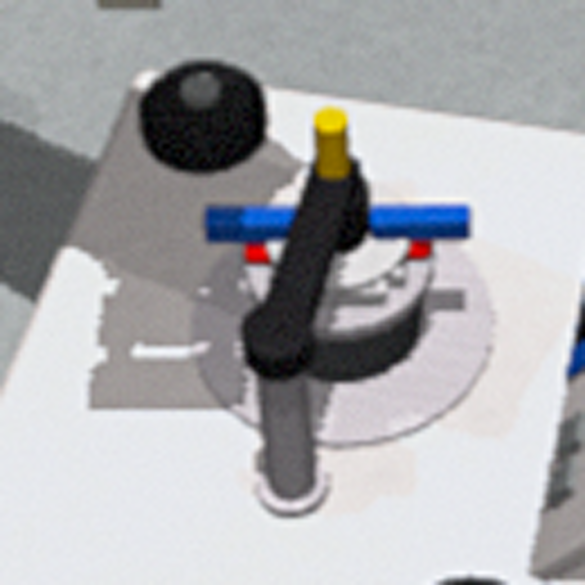

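View pics/w7.png

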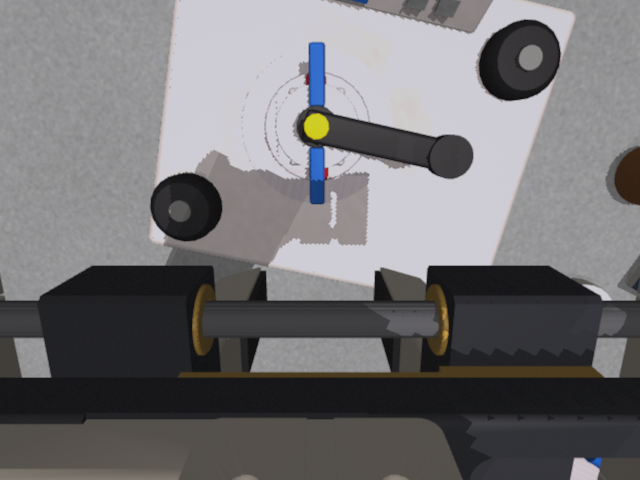

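```bash
python3 - <<'E'
from h import *
s=arm.observe()
k,p=ray("wrist",(316,126),.2255,s),ray("wrist",(450,155),.198,s)
print(k,p,np.degrees(np.arctan2(*(k-p)[1::-1])))
a,b=ray("wrist",(317,43),.164,s),ray("wrist",(317,202),.164,s);print((a+b)/2,np.linalg.norm(a-b),np.degrees(np.arctan2(*(a-b)[1::-1])))
k=ray("scene",(230+331/4.5,215+118/4.5),.2255);print(k)
E
```

```text
[ 0.55660051 -0.06002415  0.2255    ] [ 0.58228672 -0.15064904  0.198     ] 105.82455117319026
[ 0.55737272 -0.05989971  0.164     ] 0.11665400372883751 27.297165493491487
[ 0.55665312 -0.06258674  0.2255    ]
```

```bash
python3 -c "
from cell import arm
print(arm.sign_off())"
```

```text
the job is handed in; nothing more can be done
None
```

The chuck is home on the spindle with its slot over the dogs, and the latch arm stands at its stop over the hub. I handed the job in at about 14.8 s; the sign-off gives no verdict.

**What I did:** I gripped the hub and turned the chuck about 48° counter-clockwise. The slot dropped over the dogs, and I pressed the chuck down to a hard stop. I then pressed once more on the hub top with shut fingers (about 35 N). Finally I gripped the knob, swung the latch round to its stop, let go and backed off.

**Last checks:**
- **Chuck height:** the fingers met the hub top at 181.1 mm, against 181 mm for a chuck that is home.
- **Chuck turn:** the wings measure 27.3°, against 26–30° for the dogs depending on the camera (27.9° in the closest wrist view).
- **Latch:** in the wrist picture the arm lies at 105.8°, against 105.3° expected at the stop, and the knob is within about 2 mm of the spindle axis. Near the end the latch resisted with about 10 N, and the knob seems to have slipped slightly in the jaws.
- **Robot:** it is clear of everything and the force reads about zero.
- **Bystanders:** my path stayed away from the bottle, jar, cup and tape, but I did not measure their positions again at the end.

No check failed or disagreed beyond the 2–3 mm spread between cameras.

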